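# Open the spatter guard of a laser weld station and run the shuttle out

### The arm

A 6-joint arm with a two-finger parallel gripper is mounted at the origin on the work surface. World frame = base frame: x ahead of the robot, y to its left, z up, the work surface at z = 0. Lengths are in m, angles in rad, forces in N, time in s.
With the tool pointing down it reaches from about 0.25 to 0.725 m from the base axis. Payload 9.7 kg.
Tool frame: the origin (TCP) lies midway between the tips of the shut fingers; the grasp point (between the pads) lies grasp_offset behind it (grasp_offset is the distance from the TCP to the grasp point, in m); z points along the fingers, y is the line along which they close (so a half turn about z gives the same grasp; the last joint's range is limited). The gripper opens to 85 mm and grips with 20 to 120 N. Pads are 22 mm wide; open, the fingers measure 114 mm over their backs; the gripper's body (76 mm by 85 mm) begins 54 mm behind the grasp point. The pads swing forward as they close: fully open they stand 13 mm farther back than shut.
Start: joints at [-1.163, 0.087, 0.176, 1.66, 0, 1.571], TCP at [0.218, -0.505, 0.231] pointing down, gripper open.
Joint ranges: [-3.13, 3.13], [-0.85, 1.81], [-1.15, 1.24], [-2.2, 2.28], [-1.44, 1.52], [-3.14, 3.14]. Speed limits (rad/s): [2.22, 2.22, 2.57, 3.14, 3.14, 3.14].

### API

Orientations are given as a unit quaternion [w, x, y, z].
In Python, from station import observe, capture, hand_in, grasp_offset gives the robot as it stands. The module is installed in compiled form; this text tells all that it offers.
- The arm moves only by the tool jog_arm, never from a script. Its argument "steps" is one flat list of numbers, 7 for each row, row after row: the shift along the tool's x, y, z in mm, then the turn, a rotation vector about the tool's x, y, z in rad, then the opening, from 0 (shut) to 1 (fully open). A call has 1 to 10 rows; each row is the pose to reach, as a shift and turn from the pose commanded when the call began, along the tool's axes at that moment; what a row does not reach only later rows make up. A row lasts 1/8 s, in which the tool goes at most 62.5 mm and 10.7 degrees, less where a joint would pass 70% of its speed; a pose out of reach is approached as far as the arm can. A call with a gripper value outside its range is refused whole. The fingers move at their own pace and stop on an object; the grip force is fixed at half the most. Time passes only in rows, so rows that repeat a pose let the fingers close. It gives the time, the measured TCP pose, the force, the opening and the grip force at its end, in the units of the state.
- observe(): the state, without advancing time (a new reading comes with each control period).
- capture(name): name is "side" or "top"; returns a dict with "image" (384x512x3 uint8, blue, green, red), "fx", "fy", "cx", "cy" (pixels), "distortion" ([k1, k2, p1, p2, k3] as OpenCV has them; the pictures are not rectified), "world_to_cam" (4x4, takes a point from world to camera coordinates). Camera axes: x right, y down, z forward; pixel columns grow to the right and rows downward; lengths in m; the calibration is good to about 2 mm. A picture is of the moment at which its call begins. There is no depth.
- hand_in(): hands the job in; it is judged then, once.
The state is a dict: "clock": time; "joint_pos": joint angles; "dq": joint speeds; "effort": joint torques, N m; "ee_pos": TCP position; "ee_rot": TCP orientation; "contact_force": force on the tool from outside, world axes, zero at the start; "ft_torque": the same for the moment, N m; "width": finger opening in m; "gripper_force": force on a finger pad.
Only numpy, scipy, OpenCV 4.12 (cv2) and the standard library are available. Lean on these libraries where they do the work, as an engineer would, in place of code of your own. Each camera call takes 0.05 s, during which the arm holds its last target. There are 200 camera calls.

### The job

The welded flange is ready to come out of the weld station, but a dial gauge stand was left in the swing of the guard gate. First lift the stand clear and set it down gently, upright and wholly on the granite plate beside the V-block; then lift the latch bar out of its catch by squeezing the thumb lever towards the fixed grip, swing the gate wide open (square to the guard or further), and only then draw the shuttle out by its bow handle all the way to its end stop. Leave everything else where it is.

Things in the scene. Friction and masses are not known exactly. Their poses are not given: they have to be found in the camera images.
- guard_mouth (a point): Weld station, fixed: a pen 300 mm deep, 230 wide, of 20 mm aluminium profile and clear panels, 169 mm high. Point on the table, in the middle of the gate opening, in the plane of the shut gate. x points into the pen, y left, z up; within 0.25 rad of the world's axes. Opening 190 mm wide; hinge post left (+y), catch post right (y = -103 mm).
- nozzle (a point): Tip of the laser head over the shuttle, 195 mm above the table, 128 mm behind the shut gate; fixed to the station. The head (40 mm thick) leans back from here to 82 mm farther in and 375 mm up, where an arm joins it to a column at the right of the pen. Keep clear.
- gate (a joint): Gate angle, rad: 0 shut, grows as the gate swings outwards towards the robot (clockwise seen from above), stop at 1.75. The hinge is slightly stiff (about 0.12 N m): the gate stays where it is left. While the latch bar is in its catch it opens no more than about 0.03 rad.
- gate_hinge (a point): Point on the gate's vertical hinge axis, 150 mm above the table, at x = 0, y = +95 mm of guard_mouth. Turns with the gate: the gate runs 185 mm along -y of this point (the latch bar to 225 mm), +x points to its inner side, the axes are those of guard_mouth when shut. Gate 20 mm thick (x from -10 to +10), from 30 to 150 mm above the table.
- latch_grip (a point): Where the latch is squeezed, on the gate's outer side, above its top rail: the middle between fixed grip and thumb lever when fully squeezed (40 mm wide over both then, 54 mm at rest). 178 mm above the table, at x = -23, y = -111 mm of gate_hinge, with its axes. Pinch from above, fingers closing along y, one outside each bar; below height 150 mm is the gate.
- fixed_grip (a point): Fixed grip of the latch: dark upright bar on the gate, 14 (x) by 10 (y) mm, from 126 to 198 mm above the table; point on its axis at 178 mm, 15 mm to +y of latch_grip. Axes as gate_hinge.
- thumb_lever (a point): Thumb lever of the latch: bright steel upright, 14 (x) by 8 mm, its free end about 200 mm above the table; point on its middle line about 38 mm above its pivot. The pivot lies 38 mm below and 16 mm to -y of latch_grip. At rest the lever leans 0.34 rad away from the fixed grip (outer face 34 mm from latch_grip); fully squeezed it is upright.
- latch (a joint): Angle of the latch, rad: 0 bar level, grows as the lever is pushed towards the fixed grip (+y of the gate) and the bar's end rises, stop at 0.34 (lever upright). Bar and thumb lever are one rigid piece that falls back by its weight (about 2 N at the lever). The bar is clear of the catch above 0.2 rad.
- catch (a point): The latch bar is a flat steel bar (108 x 12 x 6 mm, middle 140 mm above the table) on the gate's outer side, ending 225 mm from the hinge. This is the catch on the right-hand post: a small steel hook whose lip stands in front of the bar, up to 146 mm above the table. Point in the middle of its mouth, 140 mm above the table. Fixed; axes as guard_mouth.
- shuttle (a joint): Travel of the shuttle, m: 0 fully in, grows as it comes out through the gate opening along -x of guard_mouth, end stop at 0.130. Slides level with about 3 N friction. Carriage 225 mm long, 100 wide, top 50 mm above the table; on it a chuck 92 mm across, its axis 114 mm behind the bow handle, with a welded flange tube clamped in it, top 184 mm above the table.
- shuttle_bow (a point): Middle of the top bar of the shuttle's bow handle: round steel bar 12 mm thick, level along y, 70 mm between its two legs, axis 115 mm above the table. Moves with the shuttle; 36 mm behind the plane of the shut gate (26 mm behind its back) when fully in. Axes as guard_mouth. Pinch it along x from above, or hook it from behind: 65 mm free behind it.
- stand_mid (a point): Dial gauge stand, loose, 0.4 to 0.7 kg: dark base 56 (x) by 50 (y) by 45 mm high; from its middle an upright steel rod 12 mm thick to 190 mm above the foot. Point on the rod's axis 95 mm above the foot. Clamp on the rod 87 to 109 mm up, arm to -x with a dial (54 mm across, 20 thick, centre 74 mm from the rod, 98 mm up; reaches 101 mm). Rod bare above 109 mm.
- stand: The same dial gauge stand, its origin at the middle of its foot; axes as stand_mid.
- plate: Granite plate: dark grey slab 150 (x) by 200 (y) by 35 mm high, fixed on the table to the left or right ahead of the robot; origin at the middle of its underside.
- plate_top (a point): Middle of the granite plate's top, 35 mm above the table; axes as the plate (x 150 mm, y 200 mm). The gauge stand must stand wholly on it.
- vblock_mid (a point): Steel V-block 60 (x) by 40 (y) by 35 mm high, loose on the granite plate; its centre. Leave it.
- bin_floor (a point): Middle of the inner floor of a grey plastic bin 150 (x) by 200 (y) by 50 mm high, fixed on the table on the other side from the plate.
- jaw0_mid (a point): A spare stepped chuck jaw, steel, 26 x 80 x 44 mm, in the bin; its middle. Leave it.
- jaw1_mid (a point): Another spare chuck jaw, the same, in the bin. Leave it.
- can_mid (a point): Spray can, 52 mm across, 150 mm high, standing to the right of the gate; its centre. Leave it.
- offcut_mid (a point): Steel tube offcut, 48 mm across, 90 mm high, standing to the left of the guard; its centre. Leave it.
- chuckkey_mid (a point): T-shaped chuck key, about 100 x 110 x 18 mm, lying flat far left; its middle. Leave it.
- flange_mid (a point): Steel flange ring, 100 mm across, 12 mm thick, lying flat far right; its centre. Leave it.
- wrench_grip (a point): Spanner, 170 mm long, lying flat to the right in front of the gate; the middle of its handle. Leave it.
Things that resemble listed ones, but are neither listed nor needed, are in the scene too. What is shaped like the stand but red is not meant.

How it is judged:
On the way, in this order (a step that is already met when the one before it is completed fails the run):
1. the gauge stand stands upright and released on the granite plate, the gate still shut (x of stand_mid in the frame of plate_top between -0.053 and 0.053 m and y of stand_mid in the frame of plate_top between -0.078 and 0.078 m and z of stand_mid in the frame of plate_top between 0.088 and 0.102 m and angle between stand_mid's own z axis and vertical below 0.1 rad and linear speed of stand below 0.02 m/s and contact force between the fingers and stand below 0.2 N and value of joint gate below 0.06 rad), for 0.2 s.
2. the latch bar is lifted out of its catch, the gate not yet swung (value of joint latch above 0.15 rad and value of joint gate below 0.2 rad), for 0.02 s.
3. the gate is wide open, the shuttle still in (value of joint gate above 1.4 rad and value of joint shuttle below 0.03 m), for 0.1 s.
4. the shuttle is drawn out to its end stop (value of joint shuttle above 0.122 m), for 0.2 s.
At the end, for the whole second after the job is handed in: The gauge stand stands upright (within 0.1 rad), at rest and released, on the granite plate: its foot within 8 mm of the plate's top and its rod at least 22 mm inside every edge. The gate is open by at least 1.4 rad and the shuttle is out by at least 122 of its 130 mm (x of stand_mid in the frame of plate_top between -0.053 and 0.053 m and y of stand_mid in the frame of plate_top between -0.078 and 0.078 m and z of stand_mid in the frame of plate_top between 0.088 and 0.102 m and angle between stand_mid's own z axis and vertical below 0.1 rad and linear speed of stand below 0.02 m/s and contact force between the fingers and stand below 0.2 N and value of joint gate above 1.4 rad and value of joint shuttle above 0.122 m); the robot touches nothing.
It fails at once if anything else is disturbed: V-block, jaws, can, offcut, chuck key, flange or spanner moved more than 25 mm (distance of any of vblock_mid, jaw0_mid, jaw1_mid, can_mid, offcut_mid, chuckkey_mid, flange_mid, wrench_grip from where it was at the start of the episode above 0.025 m).
It fails at once if the gauge stand is tipped more than 0.5 rad (angle between stand_mid's own z axis and vertical above 0.5 rad).
It fails at once if the gauge stand is dropped or banged on the granite plate (over 80 N) (contact force between stand and plate above 80 N).
It also fails if it takes over 64 s, if anything falls off the work surface, if the arm or the gripper's body presses on something with over 40 N, if the wrist force passes 120 N, or if a joint passes its speed limit or range.

## Working session

There is one attempt and no reset: what is moved stays moved. The work goes in short steps, Python scripts to look and compute and a tool call to move; the robot and the scene stay as the last step left them, time stands still between calls to the robot, and variables do not carry over. Pictures are saved under pics/ and viewed, at most 12 in all, crops included, and the job is handed in when it is done.

Besides the shell and the picture viewer there is one more tool, called after ">>>" as name(argument=value, ...) on one line, values as JSON. jog_arm: Moves the arm, as the interface text tells. Its arguments: {"type":"object","properties":{"steps":{"type":"array","items":{"type":"number"}}},"required":["steps"]}

```bash
mkdir -p pics; cat > h.py <<'E'
import numpy as np, cv2
from station import observe, capture, grasp_offset
def load(n):
    d=np.load(n+'.npz'); return d
def snap(n,f):
    c=capture(n); cv2.imwrite(f'pics/{f}.png',c['image'])
    np.savez(f,**{k:np.array(v) for k,v in c.items()}); return c
def K(c): return np.array([[c['fx'],0,c['cx']],[0,c['fy'],c['cy']],[0,0,1]],float)
def ray(c,u,v):
    p=cv2.undistortPoints(np.array([[[u,v]]],float),K(c),np.array(c['distortion'],float))[0,0]
    W=np.array(c['world_to_cam']);R=W[:3,:3];o=-R.T@W[:3,3];d=R.T@np.array([p[0],p[1],1]);return o,d/np.linalg.norm(d)
def onz(c,u,v,z):
    o,d=ray(c,u,v);return o+d*(z-o[2])/d[2]
def tri(c1,p1,c2,p2):
    o1,d1=ray(c1,*p1);o2,d2=ray(c2,*p2)
    s=np.linalg.lstsq(np.c_[d1,-d2],o2-o1,rcond=None)[0];a=o1+d1*s[0];b=o2+d2*s[1];return (a+b)/2,np.linalg.norm(a-b)
def proj(c,P):
    W=np.array(c['world_to_cam']);r=cv2.Rodrigues(W[:3,:3])[0]
    return cv2.projectPoints(np.array(P,float).reshape(-1,1,3),r,W[:3,3],K(c),np.array(c['distortion'],float))[0][:,0]
E
python3 - <<'E'
from h import *
for n in('side','top'):
    c=snap(n,n+'0'); W=c['world_to_cam'];print(n,-W[:3,:3].T@W[:3,3],W[2,:3])
    cv2.imwrite(f'pics/{n}0b.png',cv2.resize(c['image'],(800,600),interpolation=cv2.INTER_CUBIC))
s=observe();print(grasp_offset,s)
E
```

```text
side [-0.0343127   0.6442419   1.10072916] [ 0.42411651 -0.4890749  -0.76218825]
top [0.4161912  0.01437845 1.56345332] [ 0.07591595 -0.00903348 -0.9970733 ]
0.0187 {'clock': 0.1, 'joint_pos': array([-1.16299348e+00,  8.74205864e-02,  1.75210105e-01,  1.65979058e+00,
        3.55906035e-05,  1.57077817e+00]), 'dq': array([-0.0005133 ,  0.00011759,  0.00256171, -0.00119348,  0.00096196,
       -0.00034323]), 'effort': array([-6.25859520e-04, -5.21559978e+01,  4.65654159e+01,  1.59871881e-02,
       -1.93528393e-05, -5.59460958e-07]), 'ee_pos': array([ 0.21805568, -0.50470783,  0.23064376]), 'ee_rot': array([-5.93493424e-04,  9.79282014e-01,  2.02500307e-01, -1.04542279e-04]), 'contact_force': array([-0.48455135, -0.23038594, -0.07991753]), 'ft_torque': array([ 0.04425144,  0.02193216, -0.0140356 ]), 'gripper_force': 0.0, 'width': 0.0855405570572907}
```

View pics/side0b.png

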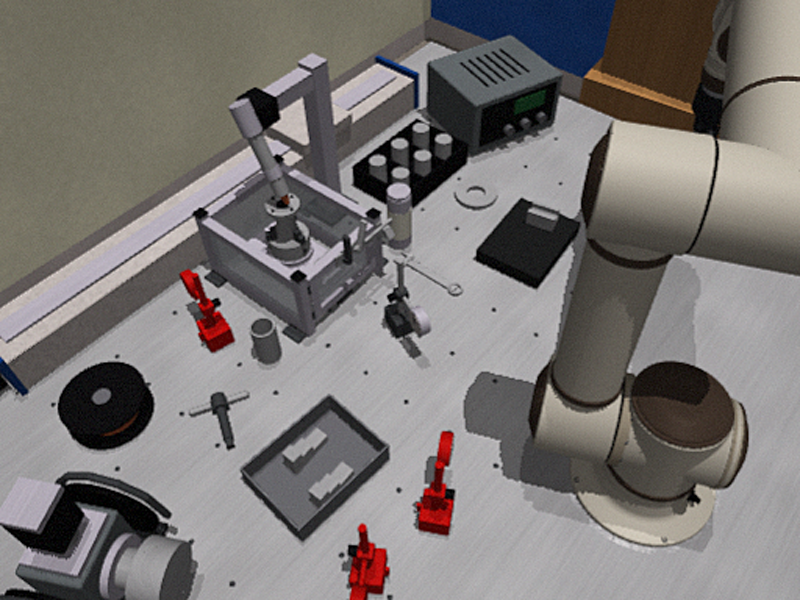

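View pics/top0b.png

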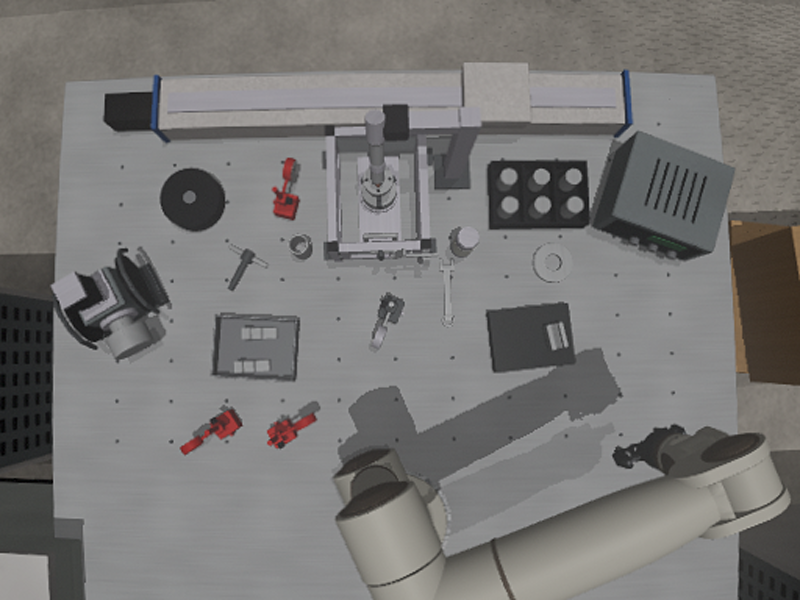

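```bash
python3 - <<'E'
import cv2,numpy as np
t=cv2.imread('pics/top0.png');s=cv2.imread('pics/side0.png')
f=lambda i,x,y,w,h,k:cv2.resize(i[y:y+h,x:x+w],None,fx=k,fy=k,interpolation=cv2.INTER_CUBIC)
a=np.hstack([f(t,205,140,100,90,4),f(s,180,120,100,90,4)])
b=np.hstack([f(t,300,185,100,60,4),f(s,290,120,100,60,4)])
cv2.imwrite('pics/c1.png',np.vstack([a,b]))
E
```

```text
(no output)
```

View pics/c1.png

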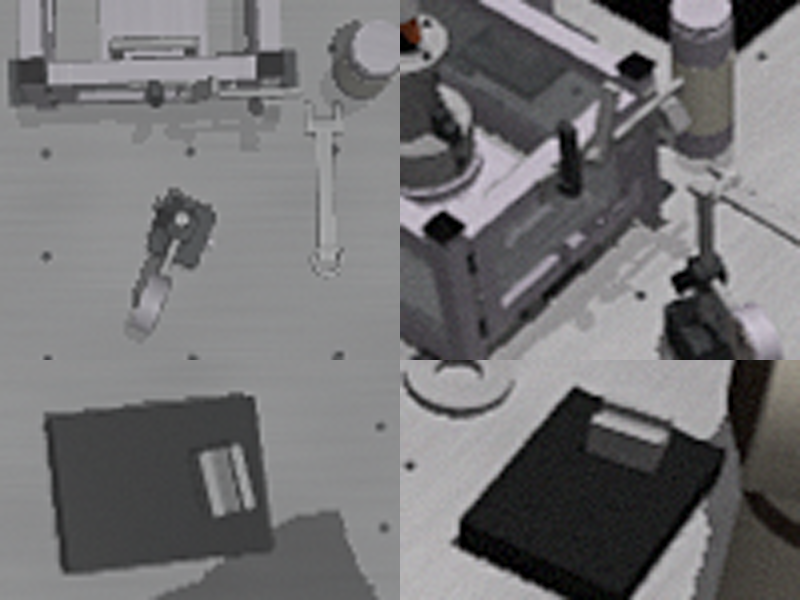

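```bash
python3 - <<'E'
from h import *
np.set_printoptions(precision=4,suppress=True)
t=load('top0');s=load('side0')
T=lambda x,y:(205+x/4,140+y/4); S=lambda x,y:(180+(x-400)/4,120+y/4)
P=lambda x,y:(300+x/4,185+(y-360)/4)
def pt(n,a,b): p,e=tri(t,T(*a),s,S(*b));print(n,p,'err',e)
pt('rodtop',(181,218),(706,190)); print(' onz',onz(t,*T(181,218),.19),onz(s,*S(706,190),.19))
print('dial onz',onz(t,*T(150,305),.115))
pt('capL',(28,68),(445,225));pt('capR',(270,66),(636,66))
print(onz(t,*T(28,68),.169),onz(t,*T(270,66),.169),onz(s,*S(445,225),.169),onz(s,*S(636,66),.169))
print('fixgrip',onz(s,*S(567,125),.198),onz(t,*T(155,86),.198),onz(t,*T(155,97),.198))
print('rail ends top',onz(t,*T(50,70),.150),onz(t,*T(255,67),.150))
print('bowbar',onz(t,*T(153,42),.121))
print('lever top',onz(s,*S(608,92),.2),onz(t,*T(205,86),.2))
c=np.array([onz(t,*P(*q),.035) for q in((45,413),(253,395),(272,549),(66,572))]);print('plate',c,c.mean(0))
print(np.linalg.norm(np.diff(c[[0,1,2,3,0]],axis=0),axis=1))
v=np.array([onz(t,*P(*q),.070) for q in((200,452),(243,445),(256,508),(212,516))]);print('v',v,v.mean(0))
w=[onz(t,*T(*q),.0) for q in((322,105),(325,265))];print('wrench',w)
print('can',onz(t,*T(370,45),.15))
E
```

```text
rodtop [0.5196 0.0085 0.1852] err 0.003090400147116569
 onz [0.5205 0.0095 0.19  ] [0.5154 0.011  0.19  ]
dial onz [0.4485 0.0379 0.115 ]
capL [0.6528 0.1393 0.1677] err 0.005599189414186802
capR [ 0.6542 -0.0701  0.1666] err 0.00047599970735585933
[0.6548 0.1411 0.169 ] [ 0.654  -0.0698  0.169 ] [0.6494 0.1385 0.169 ] [ 0.6522 -0.0684  0.169 ]
fixgrip [0.6287 0.031  0.198 ] [0.6329 0.0303 0.198 ] [0.6234 0.0304 0.198 ]
rail ends top [0.656  0.1234 0.15  ] [ 0.6564 -0.0577  0.15  ]
bowbar [0.6853 0.0325 0.121 ]
lever top [ 0.6271 -0.0112  0.2   ] [ 0.6321 -0.0123  0.2   ]
plate [[ 0.5151 -0.2225  0.035 ]
 [ 0.5298 -0.4238  0.035 ]
 [ 0.3825 -0.4378  0.035 ]
 [ 0.3644 -0.2392  0.035 ]] [ 0.448  -0.3308  0.035 ]
[0.2018 0.148  0.1994 0.1516]
v [[ 0.4746 -0.3617  0.07  ]
 [ 0.4805 -0.4027  0.07  ]
 [ 0.4216 -0.4133  0.07  ]
 [ 0.4149 -0.3714  0.07  ]] [ 0.4479 -0.3873  0.07  ]
wrench [array([ 0.6438, -0.1301,  0.    ]), array([ 0.4876, -0.13  ,  0.    ])]
can [ 0.6752 -0.16    0.15  ]
```

```bash
cat >> h.py <<'E'
from scipy.spatial.transform import Rotation as Rn
def plan(x,y,z,yaw,tilt=0):
    "shift mm and rotvec to reach TCP xyz with tool down, tool x at yaw, then tilt about tool y"
    s=observe();q=s['ee_rot'];R0=Rn.from_quat([q[1],q[2],q[3],q[0]])
    R1=Rn.from_matrix([[np.cos(yaw),np.sin(yaw),0],[np.sin(yaw),-np.cos(yaw),0],[0,0,-1]])*Rn.from_rotvec([0,tilt,0])
    print('shift',np.round(R0.inv().apply(np.array([x,y,z])-s['ee_pos'])*1e3,1),'rot',np.round((R0.inv()*R1).as_rotvec(),3),'clock',s['clock'],'pos',np.round(s['ee_pos'],4),'q',np.round(s['joint_pos'],3),'F',np.round(s['contact_force'],1))
E
python3 -c "
from h import *
plan(.518,.0095,.27,-.38)"
```

```text
shift [ 479.3 -353.1  -38.9] rot [-0.001  0.     0.788] clock 0.1 pos [ 0.2181 -0.5047  0.2306] q [-1.163  0.087  0.175  1.66   0.     1.571] F [-0.5 -0.2 -0.1]
```

>>> jog_arm(steps=[20, -15, -10, 0, 0, 0.04, 1, 70, -50, -30, 0, 0, 0.12, 1, 120, -88, -39, 0, 0, 0.2, 1, 170, -125, -39, 0, 0, 0.29, 1, 220, -162, -39, 0, 0, 0.38, 1, 270, -199, -39, 0, 0, 0.46, 1, 320, -236, -39, 0, 0, 0.55, 1, 370, -272, -39, 0, 0, 0.63, 1, 420, -310, -39, 0, 0, 0.71, 1, 455, -335, -39, 0, 0, 0.76, 1])

```text
clock: 1.35
ee_pos: [0.4751, -0.1096, 0.2697]
ee_rot: [-0.026, 0.991, -0.128, 0.002]
contact_force: [-0.4, -0.3, 0.3]
width: 0.0852
gripper_force: 0.0
```

```bash
python3 - <<'E'
from h import *
plan(.518,.0095,.26,-.38)
for n in('side','top'): snap(n,n+'1')
t=cv2.imread('pics/top1.png');s=cv2.imread('pics/side1.png')
f=lambda i,x,y:cv2.resize(i[y:y+120,x:x+100],None,fx=4,fy=4,interpolation=cv2.INTER_CUBIC)
cv2.imwrite('pics/c2.png',np.hstack([f(t,205,140),f(s,210,120)]))
E
```

```text
shift [  11.4 -125.5   16.2] rot [-0.052  0.007  0.124] clock 1.35 pos [ 0.4751 -0.1096  0.2697] q [-0.257 -0.042  0.12   1.736  0.052  3.141] F [-0.4 -0.3  0.3]
```

View pics/c2.png

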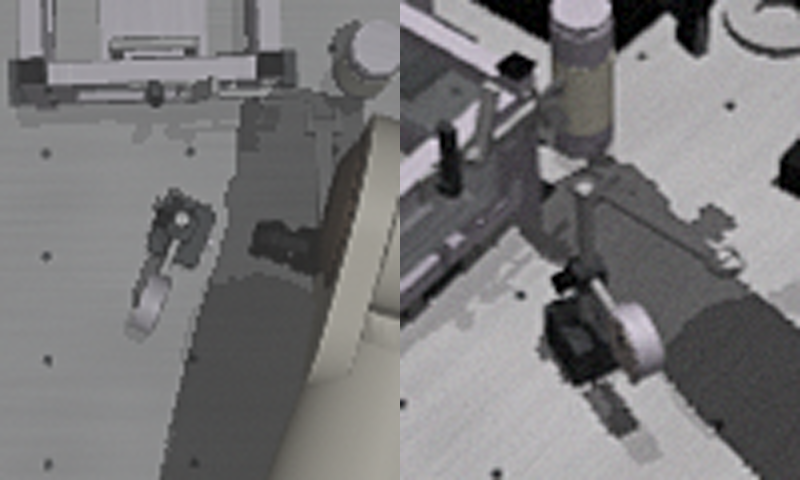

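>>> jog_arm(steps=[0, 0, 0, 0, 0, -0.1, 1, 0, 0, 0, 0, 0, -0.28, 1, 0, 0, 0, 0, 0, -0.46, 1, 0, 0, 0, 0, 0, -0.64, 1, 0, 0, 0, 0, 0, -0.82, 1, 0, 0, 0, 0, 0, -1.0, 1, 0, 0, 0, 0, 0, -1.18, 1, 0, 0, 0, 0, 0, -1.36, 1, 0, 0, 0, 0, 0, -1.54, 1, 0, 0, 0, 0, 0, -1.7, 1])

```text
clock: 2.7
ee_pos: [0.4735, -0.1119, 0.2705]
ee_rot: [-0.015, 0.75, 0.661, 0.021]
contact_force: [0.0, 0.9, 0.1]
width: 0.0853
gripper_force: 0.0
```

```bash
python3 -c "
from h import *
plan(.519,.009,.25,2.76)"
```

```text
shift [124.4  29.9  27. ] rot [ 0.037 -0.04  -1.315] clock 2.7 pos [ 0.4735 -0.1119  0.2705] q [-0.262 -0.045  0.118  1.736  0.051  1.435] F [0.  0.9 0.1]
```

>>> jog_arm(steps=[10, 2, 2, 0, 0, -0.12, 1, 30, 7, 5, 0.01, -0.01, -0.3, 1, 55, 13, 10, 0.02, -0.02, -0.48, 1, 80, 19, 16, 0.025, -0.025, -0.66, 1, 105, 25, 20, 0.03, -0.03, -0.84, 1, 118, 28, 20, 0.035, -0.035, -1.02, 1, 124, 30, 20, 0.037, -0.04, -1.2, 1, 124, 30, 20, 0.037, -0.04, -1.315, 1, 124, 30, 20, 0.037, -0.04, -1.315, 1])

```text
clock: 3.82
ee_pos: [0.5198, 0.0082, 0.257]
ee_rot: [-0.0, 0.192, 0.981, 0.0]
contact_force: [1.0, 0.2, 0.1]
width: 0.0854
gripper_force: 0.0
```

```bash
python3 -c "
from h import *
plan(.519,.009,.133,2.76)"
```

```text
shift [  1.1   0.3 124. ] rot [ 0.    -0.    -0.006] clock 3.825 pos [0.5198 0.0082 0.257 ] q [1.600e-02 2.600e-02 1.620e-01 1.707e+00 1.000e-03 4.030e-01] F [1.  0.2 0.1]
```

>>> jog_arm(steps=[1, 0, 10, 0, 0, 0, 1, 1, 0, 35, 0, 0, 0, 1, 1, 0, 65, 0, 0, 0, 1, 1, 0, 95, 0, 0, 0, 1, 1, 0, 115, 0, 0, 0, 1, 1, 0, 124, 0, 0, 0, 1, 1, 0, 124, 0, 0, 0, 1, 1, 0, 124, 0, 0, 0, 0, 1, 0, 124, 0, 0, 0, 0, 1, 0, 124, 0, 0, 0, 0])

```text
clock: 5.08
ee_pos: [0.5196, 0.0099, 0.1333]
ee_rot: [0.0, 0.191, 0.982, 0.001]
contact_force: [1.3, 0.5, 0.7]
width: 0.032
gripper_force: 0.0
```

>>> jog_arm(steps=[0, 0, 0, 0, 0, 0, 0, 0, 0, 0, 0, 0, 0, 0, 0, 0, 0, 0, 0, 0, 0])

```text
clock: 5.45
ee_pos: [0.5194, 0.0099, 0.1332]
ee_rot: [0.0, 0.191, 0.982, 0.0]
contact_force: [-1.1, -1.0, 2.8]
width: 0.0101
gripper_force: 58.5
```

```bash
python3 -c "
from h import *
plan(.444,-.286,.250,2.76)"
```

```text
shift [ -41.  -302.5 -117.1] rot [ 0.001 -0.    -0.003] clock 5.45 pos [0.5194 0.0099 0.1332] q [ 1.900e-02 -1.000e-03 -1.040e-01  1.467e+00  1.000e-03  4.030e-01] F [-1.1 -1.   2.8]
```

>>> jog_arm(steps=[0, 0, -5, 0, 0, 0, 0, 0, 0, -20, 0, 0, 0, 0, 0, 0, -40, 0, 0, 0, 0, 0, 0, -65, 0, 0, 0, 0, 0, 0, -85, 0, 0, 0, 0, 0, 0, -92, 0, 0, 0, 0, 0, 0, -92, 0, 0, 0, 0])

```text
clock: 6.32
ee_pos: [0.5195, 0.0099, 0.2249]
ee_rot: [-0.0, 0.191, 0.982, 0.001]
contact_force: [1.1, -0.1, -8.3]
width: 0.0104
gripper_force: 58.8
```

>>> jog_arm(steps=[-1, -8, 0, 0, 0, 0, 0, -4, -30, 0, 0, 0, 0, 0, -9, -65, 0, 0, 0, 0, 0, -14, -105, 0, 0, 0, 0, 0, -20, -145, 0, 0, 0, 0, 0, -25, -185, 0, 0, 0, 0, 0, -31, -225, 0, 0, 0, 0, 0, -36, -265, 0, 0, 0, 0, 0, -40, -292, 0, 0, 0, 0, 0, -41, -302, 0, 0, 0, 0, 0])

```text
clock: 7.58
ee_pos: [0.443, -0.287, 0.2235]
ee_rot: [-0.001, 0.192, 0.981, 0.001]
contact_force: [-0.9, 0.1, -6.8]
width: 0.0105
gripper_force: 58.7
```

```bash
python3 - <<'E'
from h import *
plan(.444,-.286,.170,2.76)
for n in('side','top'): snap(n,n+'2')
t=cv2.imread('pics/top2.png');s=cv2.imread('pics/side2.png')
f=lambda i,x,y:cv2.resize(i[y:y+120,x:x+100],None,fx=4,fy=4,interpolation=cv2.INTER_CUBIC)
cv2.imwrite('pics/c3.png',np.hstack([f(t,290,150),f(s,270,80)]))
E
```

```text
shift [-0.7  1.2 53.5] rot [ 0.001 -0.002 -0.005] clock 7.575 pos [ 0.443  -0.287   0.2235] q [-5.750e-01  3.300e-02  1.040e-01  1.644e+00  1.000e-03 -1.890e-01] F [-0.9  0.1 -6.8]
```

View pics/c3.png

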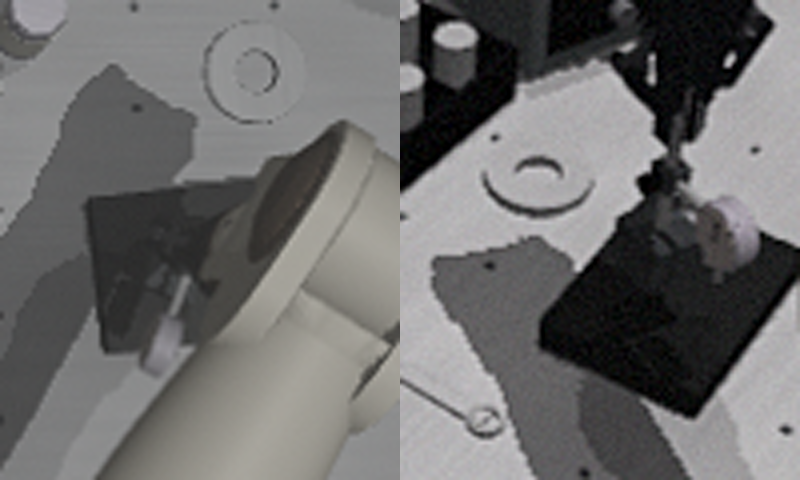

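>>> jog_arm(steps=[0, 0, 8, 0, 0, 0, 0, 0, 0, 22, 0, 0, 0, 0, 0, 0, 36, 0, 0, 0, 0, 0, 0, 46, 0, 0, 0, 0, 0, 0, 51, 0, 0, 0, 0, 0, 0, 53, 0, 0, 0, 0, 0, 0, 54, 0, 0, 0, 0, 0, 0, 55, 0, 0, 0, 0, 0, 0, 55, 0, 0, 0, 0])

```text
clock: 8.8
ee_pos: [0.4441, -0.2855, 0.1697]
ee_rot: [0.0, 0.191, 0.982, 0.0]
contact_force: [0.1, -0.5, -5.4]
width: 0.0108
gripper_force: 58.8
```

>>> jog_arm(steps=[0, 0, 0.5, 0, 0, 0, 0, 0, 0, 1, 0, 0, 0, 0, 0, 0, 1.5, 0, 0, 0, 0, 0, 0, 1.5, 0, 0, 0, 0])

```text
clock: 9.3
ee_pos: [0.4441, -0.2855, 0.1682]
ee_rot: [-0.0, 0.191, 0.982, 0.0]
contact_force: [0.5, 0.4, -5.4]
width: 0.0105
gripper_force: 58.9
```

>>> jog_arm(steps=[0, 0, 0.5, 0, 0, 0, 0, 0, 0, 1, 0, 0, 0, 0, 0, 0, 1, 0, 0, 0, 0])

```text
clock: 9.68
ee_pos: [0.4443, -0.2856, 0.1682]
ee_rot: [0.001, 0.191, 0.982, 0.0]
contact_force: [-2.1, 2.1, 5.1]
width: 0.0103
gripper_force: 59.9
```

>>> jog_arm(steps=[0, 0, 0, 0, 0, 0, 0.1, 0, 0, 0, 0, 0, 0, 0.2, 0, 0, 0, 0, 0, 0, 0.5, 0, 0, 0, 0, 0, 0, 1, 0, 0, 0, 0, 0, 0, 1, 0, 0, 0, 0, 0, 0, 1, 0, 0, -10, 0, 0, 0, 1, 0, 0, -40, 0, 0, 0, 1, 0, 0, -80, 0, 0, 0, 1, 0, 0, -110, 0, 0, 0, 1])

```text
clock: 10.92
ee_pos: [0.4442, -0.2856, 0.2795]
ee_rot: [0.001, 0.191, 0.982, 0.0]
contact_force: [0.0, 0.2, 0.7]
width: 0.0855
gripper_force: 0.0
```

```bash
python3 - <<'E'
from h import *
plan(.56,.0175,.27,3.1416)
s=snap('side','side3');t=snap('top','top3')
s=cv2.imread('pics/side3.png')
cv2.imwrite('pics/c4.png',cv2.resize(s[80:200,270:370],None,fx=4,fy=4,interpolation=cv2.INTER_CUBIC))
E
```

```text
shift [  6.3 324.4   9.7] rot [ 0.     0.001 -0.384] clock 10.925 pos [ 0.4442 -0.2856  0.2795] q [-5.720e-01  5.700e-02  2.390e-01  1.752e+00  1.000e-03 -1.870e-01] F [0.  0.2 0.7]
```

View pics/c4.png

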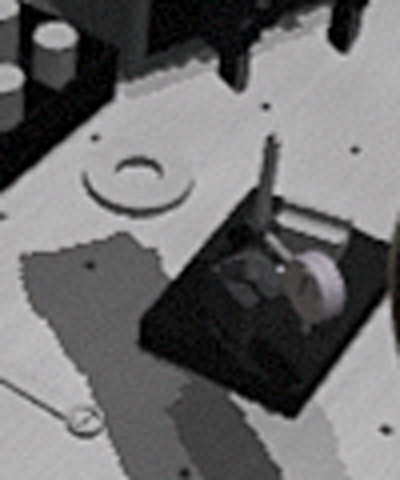

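```bash
python3 - <<'E'
from h import *
plan(.631,.0095,.25,3.1416)
t=load('top3');im=t['image']
cv2.imwrite('pics/c5.png',cv2.resize(im[145:185,205:285],None,fx=10,fy=10,interpolation=cv2.INTER_CUBIC))
E
```

```text
shift [-61.6 343.8  31.4] rot [-0.001  0.005 -0.384] clock 11.025 pos [ 0.4448 -0.286   0.2812] q [-5.720e-01  5.600e-02  2.410e-01  1.751e+00  1.000e-03 -1.870e-01] F [ 0.  -0.7 -0.1]
```

View pics/c5.png

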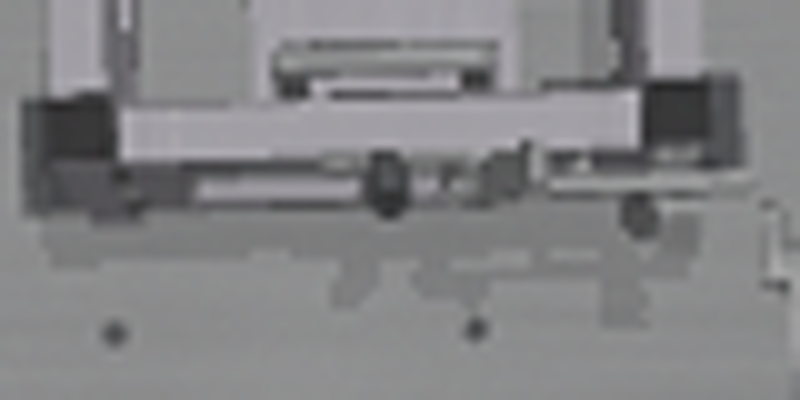

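```bash
python3 - <<'E'
from h import *
t=load('top3');T=lambda x,y:(205+x/10-.5+.05,145+y/10-.45)
for n,x,y,z in(('railL',118,132,.15),('railR',640,116,.15),('capL',80,128,.169),('capR',675,110,.169),('bowL',278,60,.121),('bowR',497,54,.121),('fix front',388,210,.198),('fix rear top',385,160,.198),('lever top',508,165,.2)):
    print(n,np.round(onz(t,*T(x,y),z),4))
E
```

```text
railL [0.6551 0.1274 0.15  ]
railR [ 0.6586 -0.057   0.15  ]
capL [0.6535 0.1392 0.169 ]
capR [ 0.6573 -0.0683  0.169 ]
bowL [0.6856 0.0719 0.121 ]
bowR [ 0.6868 -0.0072  0.121 ]
fix front [0.619  0.0318 0.198 ]
fix rear top [0.6362 0.0326 0.198 ]
lever top [ 0.6336 -0.0092  0.2   ]
```

>>> jog_arm(steps=[-3, 15, 2, 0, 0, -0.02, 1, -10, 55, 6, 0, 0, -0.08, 1, -19, 105, 11, 0, 0, -0.14, 1, -28, 155, 16, 0, 0, -0.2, 1, -37, 205, 20, 0, 0, -0.26, 1, -46, 255, 24, 0, 0, -0.32, 1, -55, 305, 28, 0, 0, -0.38, 1, -60, 335, 31, 0, 0.003, -0.4, 1, -62, 344, 31, 0, 0.004, -0.4, 1, -62, 344, 31, 0, 0.004, -0.4, 1])

```text
clock: 12.28
ee_pos: [0.6303, 0.0108, 0.2454]
ee_rot: [-0.003, -0.008, 1.0, 0.001]
contact_force: [-1.0, -0.4, 0.3]
width: 0.0854
gripper_force: 0.0
```

```bash
python3 -c "
from h import *
plan(.631,.010,.161,3.16)"
```

```text
shift [-1.1 -0.9 84.4] rot [ 0.002 -0.006 -0.002] clock 12.275 pos [0.6303 0.0108 0.2454] q [ 0.016  0.303  0.454  1.727  0.002 -0.   ] F [-1.  -0.4  0.3]
```

Descend with the offset.

>>> jog_arm(steps=[-1, -1, 8, 0, 0, 0, 1, -1, -1, 25, 0, -0.003, 0, 1, -1, -1, 42, 0, -0.005, 0, 1, -1, -1, 58, 0, -0.006, 0, 1, -1, -1, 74, 0, -0.006, 0, 1, -1, -1, 84, 0, -0.006, 0, 1, -1, -1, 84, 0, -0.006, 0, 1])

```text
clock: 13.15
ee_pos: [0.6308, 0.009, 0.1615]
ee_rot: [0.0, -0.008, 1.0, 0.001]
contact_force: [0.6, -0.0, 0.0]
width: 0.0856
gripper_force: 0.0
```

```bash
python3 - <<'E'
from h import *
plan(.631,.018,.161,3.16)
for n in('side','top'): snap(n,n+'4')
t=cv2.imread('pics/top4.png');s=cv2.imread('pics/side4.png')
f=lambda i,x,y:cv2.resize(i[y:y+100,x:x+80],None,fx=5,fy=5,interpolation=cv2.INTER_CUBIC)
cv2.imwrite('pics/c6.png',np.hstack([f(t,205,120),f(s,180,90)]))
E
```

```text
shift [-0.3  9.   0.6] rot [ 0.002  0.001 -0.003] clock 13.15 pos [0.6308 0.009  0.1615] q [ 0.013  0.268  0.248  1.55   0.002 -0.002] F [ 0.6 -0.   0. ]
```

View pics/c6.png

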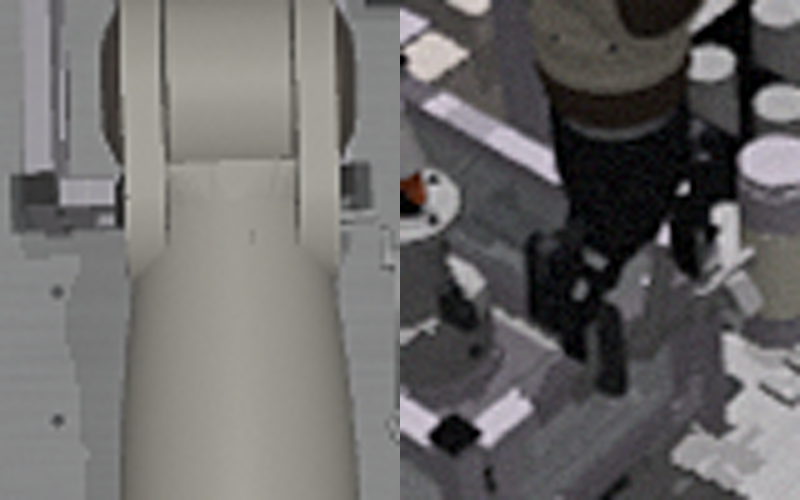

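>>> jog_arm(steps=[0, 3, 0, 0, 0, 0, 1, 0, 7, 0, 0, 0, 0, 0.9, 0, 9, 0, 0, 0, 0, 0.75, 0, 9, 0, 0, 0, 0, 0.6, 0, 9, 0, 0, 0, 0, 0.5, 0, 9, 0, 0, 0, 0, 0.4, 0, 9, 0, 0, 0, 0, 0.4, 0, 9, 0, 0, 0, 0, 0.4])

```text
clock: 14.25
ee_pos: [0.6312, 0.0165, 0.1632]
ee_rot: [0.002, -0.007, 1.0, -0.001]
contact_force: [-1.0, -7.4, 5.3]
width: 0.0382
gripper_force: 61.4
```

>>> jog_arm(steps=[0, -1, 0, 0, 0, 0, 0.4, 3.3, -0.3, 0, 0, 0, 0.03, 0.4, 6.6, 0.6, 0, 0, 0, 0.06, 0.4, 13.1, 2.6, 0, 0, 0, 0.12, 0.4, 19.5, 4.9, 0, 0, 0, 0.18, 0.4, 25.7, 7.6, 0, 0, 0, 0.24, 0.4, 31.8, 10.8, 0, 0, 0, 0.3, 0.4, 31.8, 10.8, 0, 0, 0, 0.3, 0.4])

```text
clock: 15.25
ee_pos: [0.5992, 0.028, 0.1631]
ee_rot: [0.002, 0.142, 0.99, 0.0]
contact_force: [0.0, -3.8, 6.0]
width: 0.0381
gripper_force: 63.2
```

```bash
python3 - <<'E'
from h import *
r=np.array([-.023,-.111]);h=np.array([.652,.1275])
for d in (0.3,1.5):
    c,s=np.cos(-d),np.sin(-d);p=h+np.array([[c,-s],[s,c]])@Rn.from_euler('z',.018).as_matrix()[:2,:2]@r
    plan(*p,.161,3.16-d)
for d in (.1,.2,.3,.4,.5,.6):
    print(d,np.round([23*(np.cos(d)-1)+111*np.sin(d),23*np.sin(d)+111*(1-np.cos(d))],1))
E
```

```text
shift [ 0.  -0.7  2.1] rot [ 0.001  0.003 -0.003] clock 15.25 pos [0.5992 0.028  0.1631] q [0.047 0.189 0.157 1.536 0.    0.331] F [ 0.  -3.8  6. ]
shift [89.1 91.2  2. ] rot [0.003 0.002 1.197] clock 15.25 pos [0.5992 0.028  0.1631] q [0.047 0.189 0.157 1.536 0.    0.331] F [ 0.  -3.8  6. ]
0.1 [11.   2.9]
0.2 [21.6  6.8]
0.3 [31.8 11.8]
0.4 [41.4 17.7]
0.5 [50.4 24.6]
0.6 [58.7 32.4]
```

>>> jog_arm(steps=[5.5, 1.3, 0, 0, 0, 0.05, 0.4, 11, 2.9, 0, 0, 0, 0.1, 0.4, 21.6, 6.8, 0, 0, 0, 0.2, 0.4, 31.8, 11.8, 0, 0, 0, 0.3, 0.4, 41.4, 17.7, 0, 0, 0, 0.4, 0.4, 50.4, 24.6, 0, 0, 0, 0.5, 0.4, 58.7, 32.4, 0, 0, 0, 0.6, 0.4, 58.7, 32.4, 0, 0, 0, 0.6, 0.4])

```text
clock: 16.25
ee_pos: [0.5523, 0.0761, 0.1631]
ee_rot: [0.002, 0.428, 0.904, 0.001]
contact_force: [2.9, -3.1, 7.3]
width: 0.0383
gripper_force: 64.6
```

>>> jog_arm(steps=[5.5, 1.3, 0, 0, 0, 0.05, 0.4, 11, 2.9, 0, 0, 0, 0.1, 0.4, 21.6, 6.8, 0, 0, 0, 0.2, 0.4, 31.8, 11.8, 0, 0, 0, 0.3, 0.4, 41.4, 17.7, 0, 0, 0, 0.4, 0.4, 50.4, 24.6, 0, 0, 0, 0.5, 0.4, 58.7, 32.4, 0, 0, 0, 0.6, 0.4, 58.7, 32.4, 0, 0, 0, 0.6, 0.4])

```text
clock: 17.25
ee_pos: [0.5408, 0.142, 0.1631]
ee_rot: [0.001, 0.676, 0.737, 0.002]
contact_force: [6.2, -5.6, 7.2]
width: 0.0382
gripper_force: 66.1
```

>>> jog_arm(steps=[4.4, 1, 0, 0, 0, 0.04, 0.4, 8.8, 2.2, 0, 0, 0, 0.08, 0.4, 8.8, 2.2, 0, 0, 0, 0.08, 0.6, 8.8, 0, 0, 0, 0, 0.08, 0.8, 8.8, -5, 0, 0, 0, 0.08, 1, 8.8, -7, 0, 0, 0, 0.08, 1, 8.8, -7, 0, 0, 0, 0.08, 1, 8.8, -7, -15, 0, 0, 0.08, 1, 8.8, -7, -45, 0, 0, 0.08, 1, 8.8, -7, -85, 0, 0, 0.08, 1])

```text
clock: 18.5
ee_pos: [0.5316, 0.15, 0.2488]
ee_rot: [-0.0, 0.705, 0.709, 0.001]
contact_force: [0.8, 0.6, 1.1]
width: 0.0855
gripper_force: 0.0
```

```bash
python3 - <<'E'
from h import *
plan(.56,.035,.25,1.59)
for n in('side','top'): snap(n,n+'5')
t=cv2.imread('pics/top5.png');s=cv2.imread('pics/side5.png')
f=lambda i,x,y:cv2.resize(i[y:y+100,x:x+80],None,fx=5,fy=5,interpolation=cv2.INTER_CUBIC)
cv2.imwrite('pics/c7.png',np.hstack([f(t,205,120),f(s,160,100)]))
E
```

```text
shift [-115.2   27.7   -1.4] rot [ 0.002 -0.002 -0.013] clock 18.5 pos [0.5316 0.15   0.2488] q [2.740e-01 9.800e-02 2.220e-01 1.693e+00 1.000e-03 1.839e+00] F [0.8 0.6 1.1]
```

View pics/c7.png

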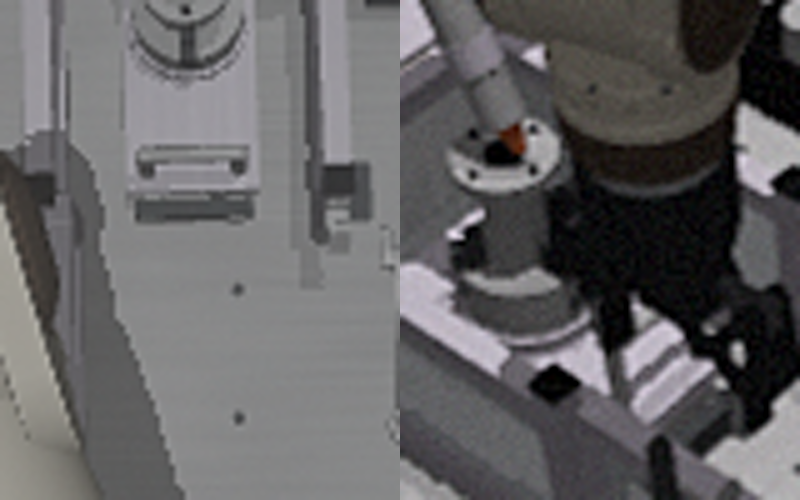

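```bash
python3 - <<'E'
from h import *
t=load('top5');
for p in((137,160),(192,159),(247,157)): print(onz(t,205+p[0]/5-.4,120+p[1]/5-.4,.121))
plan(.688,.034,.25,1.5888)
E
```

```text
[0.68172919 0.07315196 0.121     ]
[0.68196914 0.03346317 0.121     ]
[ 0.68296843 -0.00623923  0.121     ]
shift [-117.4  154.2    3.9] rot [ 0.009 -0.004 -0.012] clock 18.6 pos [0.533  0.1504 0.2529] q [2.740e-01 9.600e-02 2.280e-01 1.693e+00 1.000e-03 1.839e+00] F [-0.4  0.5 -0.6]
```

>>> jog_arm(steps=[-10, 5, 2, 0, 0, 0, 0.75, -35, 25, 4, 0, 0, 0, 0.75, -65, 55, 4, 0, 0, -0.005, 0.75, -95, 90, 4, 0.005, -0.002, -0.01, 0.75, -112, 125, 4, 0.008, -0.004, -0.012, 0.75, -117, 148, 4, 0.008, -0.004, -0.012, 0.75, -117, 153, 4, 0.008, -0.004, -0.012, 0.75, -117, 153, 4, 0.008, -0.004, -0.012, 0.75])

```text
clock: 19.6
ee_pos: [0.6853, 0.0339, 0.2425]
ee_rot: [-0.002, 0.701, 0.714, -0.004]
contact_force: [-0.4, -0.2, 0.2]
width: 0.0641
gripper_force: 0.0
```

```bash
python3 - <<'E'
from h import *
plan(.687,.034,.098,1.5888)
E
```

```text
shift [  0.4   2.8 144.5] rot [-0.008  0.002  0.   ] clock 19.6 pos [0.6853 0.0339 0.2425] q [ 0.05   0.462  0.657  1.773 -0.002  1.603] F [-0.4 -0.2  0.2]
```

>>> jog_arm(steps=[0, 1, 10, -0.004, 0, 0, 0.75, 0, 2, 35, -0.008, 0, 0, 0.75, 0, 2, 60, -0.008, 0, 0, 0.75, 0, 2, 85, -0.008, 0, 0, 0.75, 0, 2, 105, -0.008, 0, 0, 0.75, 0, 2, 125, -0.008, 0, 0, 0.75, 0, 2, 138, -0.008, 0, 0, 0.75, 0, 2, 144, -0.008, 0, 0, 0.75, 0, 2, 144, -0.008, 0, 0, 0.75])

```text
clock: 20.72
ee_pos: [0.6866, 0.0339, 0.0996]
ee_rot: [0.002, 0.701, 0.714, -0.0]
contact_force: [-0.5, 0.0, 0.4]
width: 0.0642
gripper_force: 0.0
```

>>> jog_arm(steps=[0, 0, 0, 0, 0, 0, 0.5, 0, 0, 0, 0, 0, 0, 0.2, 0, 0, 0, 0, 0, 0, 0, 0, 0, 0, 0, 0, 0, 0, 0, 0, 0, 0, 0, 0, 0, 0, 0, 0, 0, 0, 0, 0])

```text
clock: 21.48
ee_pos: [0.6869, 0.0338, 0.1]
ee_rot: [0.002, 0.701, 0.714, 0.0]
contact_force: [-1.0, -0.2, 5.7]
width: 0.0098
gripper_force: 58.7
```

>>> jog_arm(steps=[0, -4, 0, 0, 0, 0, 0, 0, -14, 0, 0, 0, 0, 0, 0, -30, 0, 0, 0, 0, 0, 0, -48, 0, 0, 0, 0, 0, 0, -66, 0, 0, 0, 0, 0, 0, -84, 0, 0, 0, 0, 0, 0, -100, 0, 0, 0, 0, 0, 0, -113, 0, 0, 0, 0, 0, 0, -121, 0, 0, 0, 0, 0, 0, -124, 0, 0, 0, 0, 0])

```text
clock: 22.72
ee_pos: [0.5628, 0.0315, 0.0999]
ee_rot: [0.002, 0.701, 0.714, 0.001]
contact_force: [4.0, -0.0, 5.7]
width: 0.0097
gripper_force: 59.7
```

>>> jog_arm(steps=[0, -1, 0, 0, 0, 0, 0, 0, -2, 0, 0, 0, 0, 0, 0, -3, 0, 0, 0, 0, 0, 0, -4, 0, 0, 0, 0, 0, 0, -5, 0, 0, 0, 0, 0, 0, -5, 0, 0, 0, 0, 0])

```text
clock: 23.48
ee_pos: [0.5608, 0.0314, 0.1]
ee_rot: [0.004, 0.701, 0.714, 0.002]
contact_force: [17.1, -0.2, -0.8]
width: 0.0099
gripper_force: 59.2
```

>>> jog_arm(steps=[0, -1.5, 0, 0, 0, 0, 0, 0, -3, 0, 0, 0, 0, 0, 0, -3, 0, 0, 0, 0, 0, 0, -3, 0, 0, 0, 0, 0])

```text
clock: 23.98
ee_pos: [0.5607, 0.0315, 0.1]
ee_rot: [0.006, 0.701, 0.713, 0.004]
contact_force: [33.6, -0.4, -10.5]
width: 0.0094
gripper_force: 58.8
```

```bash
python3 - <<'E'
from h import *
plan(.56,.0325,.25,1.5888)
for n in('side','top'): snap(n,n+'6')
t=cv2.imread('pics/top6.png');s=cv2.imread('pics/side6.png')
f=lambda i,x,y:cv2.resize(i[y:y+100,x:x+80],None,fx=5,fy=5,interpolation=cv2.INTER_CUBIC)
cv2.imwrite('pics/c8.png',np.hstack([f(t,205,120),f(s,190,110)]))
E
```

```text
shift [   0.7    1.5 -150. ] rot [0.015 0.002 0.   ] clock 23.975 pos [0.5607 0.0315 0.1   ] q [ 0.057  0.09  -0.074  1.392 -0.003  1.61 ] F [ 33.6  -0.4 -10.5]
```

View pics/c8.png

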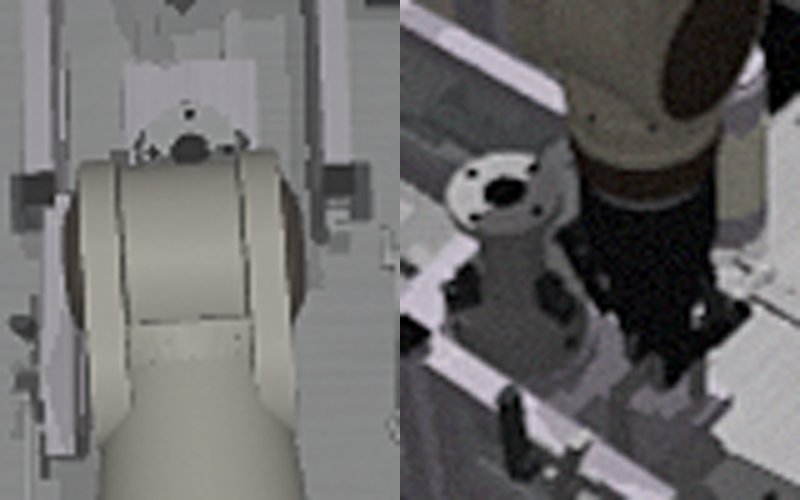

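>>> jog_arm(steps=[0, 2, 0, 0, 0, 0, 0, 0, 4, 0, 0, 0, 0, 0, 0, 4, 0, 0, 0, 0, 0.3, 0, 4, 0, 0, 0, 0, 0.7, 0, 4, 0, 0, 0, 0, 0.7, 0, 4, 0, 0, 0, 0, 0.7, 0, 4, -12, 0, 0, 0, 0.7, 0, 4, -45, 0, 0, 0, 0.7, 0, 4, -95, 0, 0, 0, 0.7, 0, 4, -150, 0, 0, 0, 0.7])

```text
clock: 25.32
ee_pos: [0.558, 0.0317, 0.2513]
ee_rot: [0.001, 0.701, 0.714, -0.0]
contact_force: [1.5, 0.6, 0.3]
width: 0.0596
gripper_force: 0.0
```

>>> jog_arm(steps=[0, -30, 0, 0, 0, 0, 0.7, 0, -80, 0, 0, 0, 0, 0.7, -20, -130, 0, 0, 0, 0, 0.7, -40, -170, 0, 0, 0, 0, 0.7, -60, -190, 0, 0, 0, 0, 0.7, -60, -190, 0, 0, 0, 0, 0.7])

```text
clock: 26.08
ee_pos: [0.3687, -0.0325, 0.2505]
ee_rot: [0.003, 0.701, 0.713, 0.001]
contact_force: [-0.7, -1.0, 0.0]
width: 0.0595
gripper_force: 0.0
```

```bash
python3 - <<'E'
from h import *
for n in('side','top'): snap(n,n+'7')
t=cv2.imread('pics/top7.png');s=cv2.imread('pics/side7.png')
cv2.imwrite('pics/c9.png',np.hstack([cv2.resize(t[110:260,190:390],(400,300)),cv2.resize(s[60:210,180:380],(400,300))]))
plan(.56,.0325,.25,1.5888)
E
```

```text
shift [ 60.9 191.3   0.3] rot [ 0.004  0.002 -0.   ] clock 26.175 pos [ 0.3699 -0.0317  0.2497] q [-0.084 -0.33  -0.163  1.734 -0.002  1.469] F [ 0.2 -0.   0.5]
```

View pics/c9.png

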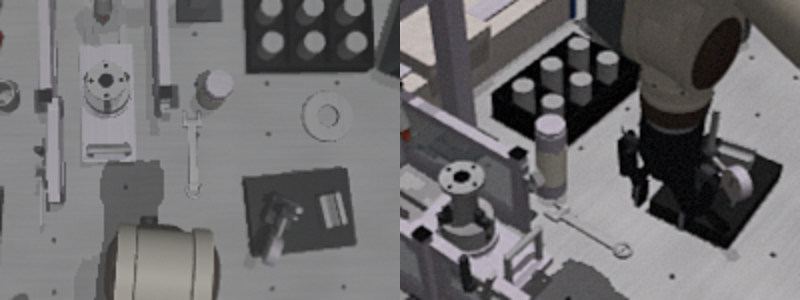

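```bash
python3 -c "
from station import hand_in
print(hand_in())"
```

```text
the job is handed in; nothing more can be done
None
```

The job is handed in at about 26 s, verdict not shown: the gauge stand is upright and released on the granite plate, the gate is open about 1.57 rad, the shuttle is drawn out to its end stop, and the arm is clear of everything.

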